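Index a decorator's turntable to two posts

ROBOT

A 7-joint arm with a two-finger parallel gripper is mounted at the origin on the work surface. World frame = base frame: x ahead of the robot, y to its left, z up, the work surface at z = 0. Lengths are in m, angles in rad, forces in N, time in s.
With the tool pointing down it reaches from about 0.4 to 0.875 m from the base axis. Payload 19.3 kg.
Tool frame: the origin (TCP) lies where the fingers leave the gripper's body, on its centre line; the fingertips stand 73 mm ahead of it and the grasp point (between the pads) lies 54 mm ahead of it; z points along the fingers, y is the line along which they close (so a half turn about z gives the same grasp; the last joint's range is limited). The gripper opens to 85 mm and grips with 20 to 120 N. Pads are 22 mm wide; open, the fingers measure 114 mm over their backs; the gripper's body (76 mm by 85 mm) begins 54 mm behind the grasp point. The pads swing forward as they close: fully open they stand 13 mm farther back than shut.
Start: joints at [-1.195, 0.521, -0.036, 1.599, 0.021, 1.021, -0.113], TCP at [0.27, 0.564, 0.304] pointing down, gripper open.
Joint ranges: [-2.91, 2.91], [-0.3, 2.13], [-1.5, 1.42], [0.17, 2.43], [-1.26, 4.41], [0.16, 1.93], [-2.52, 2.52]. Speed limits (rad/s): [1.89, 1.89, 2.39, 2.39, 3.01, 3.01, 3.01].

INTERFACE

Orientations are given as [roll, pitch, yaw] about the fixed x, y, z axes, in that order (R = Rz(yaw) Ry(pitch) Rx(roll)).
In Python, from cell import * gives the robot as it stands. The module is installed in compiled form; this text tells all that it offers. Calls block until the motion is done:
- movep(position, orientation): joint-space move of the TCP to a pose.
- move_linear(position, vel=0.15, rotation=None): straight line of the TCP; rotation=None keeps the orientation; vel is the mean speed in m/s.
- move_j(angles): joint-space move.
- gripper_to(opening, grasp_force=None): finger opening in m; grasp_force is the grip in N (None keeps the last); returns when the fingers have stopped.
- pause(seconds).
- inverse_kinematics(position, orientation): joint angles nearest the present ones, or None.
- state(): the state.
- read_camera(name): name is "scene" or "top" or "wrist"; returns a dict with "image" (400x640x3 uint8, red, green, blue), "camera_matrix" (3x3 intrinsics, pixels), "view" (4x4, takes a point from world to camera coordinates). Camera axes: x right, y down, z forward; pixel columns grow to the right and rows downward; lengths in m; the calibration is good to about 2 mm. The wrist camera is an equidistant fisheye: a pixel r from the principal point sees the ray r / f radians off the axis. A picture is of the moment at which its call begins. There is no depth.
A pose or a line that the arm cannot do raises Unreachable and nothing moves.
- job_done(): hands the job in; it is judged then, once.
Trained networks look in a picture, given as the dict that the camera call returned (one of the last four; its "shot" number tells which), for a name from the list of things; names that differ only in an ending like _2 or _b are one class to them, and where a whole thing is asked for, a point or a joint stands for the part that bears it (a point fixed in the world has none). Each returns a list of dicts, best first, with "conf" (0 to 1); they miss things now and then, are a little off and sometimes report something else, mostly with a low value. They report only what shows in the picture. A call takes as long as a camera call. They do not tell look-alikes from the thing itself.
- look_for(target, picture): "rect" ([centre column, centre row, width, height] as shares, 0 to 1, of the picture: columns of its width, rows of its height, round what is visible of it).
- silhouettes(target, picture): "region" (400x640 bool, what is visible of it) and "rect" ([centre column, centre row, width, height] as shares, 0 to 1, of the picture: columns of its width, rows of its height, round what is visible of it).
The state is a dict: "time": time; "joint_positions": joint angles; "dq": joint speeds; "joint_torque": joint torques, N m; "position": TCP position; "tcp_rot": TCP orientation; "force": force on the tool from outside, world axes, zero at the start; "ft_torque": the same for the moment, N m; "opening": finger opening in m; "grip_force": force on a finger pad.
Only numpy, scipy, OpenCV 4.12 (cv2) and the standard library are available. Lean on these libraries where they do the work, as an engineer would, in place of code of your own. Each camera call takes 0.05 s, during which the arm holds its last target. There are 200 camera calls.

TASK

Push the turntable round with a fingertip against its spokes so that its long pointed arm points at the short wooden post; let it rest there for a second or two while that side of the cup is looked at, then push it on until the arm points at the tall wooden post and leave it there. The cup rides along on the turntable: do not touch, lift or shift it, and leave the bowl, jar and pot alone.

Things in the scene. Friction and masses are not known exactly. Their poses are not given: they have to be found in the camera images.
- wheel (a joint): angle of the turntable's wheel about its upright axis, rad; 0 when the long arm points along the stand's own -x, growing anticlockwise seen from above. Turns freely either way (more than a turn before any stop) against light steady friction of 0.15 N m (about 1.4 N at the arm), does not spring back or coast on
- stand: fixed dark steel foot under the wheel, a round 150 mm disc thinning upward to a 32 mm column, 50 mm high; origin on the bench, on the wheel's axis
- axis_top (a point): point on the wheel's axis at the middle of the wheel head's flat top, 72 mm above the bench, where the cup stands. The wheel head is an aluminium disc 112 mm in diameter and 22 mm thick. Besides the long arm it bears two short thin spokes with black ball ends, reaching 94 mm from the axis, 120 degrees to either side of the long arm at its height
- pointer_tip (a point): the point of the wheel's one long arm, 133 mm from the axis, 59 mm above the bench. The arm is a straight steel bar 16 mm wide and 14 mm high (52 to 66 mm above the bench), free to be pushed from 56 mm to 125 mm from the axis, open space above and below it. Its point axes turn with the wheel: -x points outward along the arm
- post_short_top (a point): centre of the top of the short wooden post: 45 mm high, 30 mm thick, on a 46 mm foot, fixed to the bench 170 to 240 mm from the wheel's axis, out of reach of the arm
- post_tall_top (a point): centre of the top of the tall wooden post: 110 mm high, otherwise like the short one, on the other side of the turntable; which side is which varies
- cup: loose white handleless porcelain cup, 72 mm across the rim, 65 mm high (rim 137 mm above the bench), standing in the middle of the wheel head; origin at the centre of its underside. It turns with the wheel
- bowl: loose white bowl, 80 mm wide, 45 mm high, on the bench beyond the turntable; origin at its underside
- jar: loose glass jar with a cap, 56 mm wide, 75 mm high, on the bench to the left (+y) of the turntable; origin at its underside
- pot: loose dark wooden pot, 68 mm wide, 45 mm high, on the bench to the right (-y) of the turntable; origin at its underside
There are look-alikes about, which are no part of the job. What is shaped like the cup but purple or red is not meant.

How it is judged:
On the way, in this order (a step that is already met when the one before it is completed fails the run):
1. the long arm points at the short post and rests there for 0.8 s (x of post_short_top in the frame of pointer_tip below -0.01 m and y of post_short_top in the frame of pointer_tip between -0.015 and 0.015 m and velocity of joint wheel between -0.05 and 0.05 rad/s), for 0.8 s.
2. the long arm points at the tall post and rests there (x of post_tall_top in the frame of pointer_tip below -0.01 m and y of post_tall_top in the frame of pointer_tip between -0.015 and 0.015 m and velocity of joint wheel between -0.05 and 0.05 rad/s), for 0.2 s.
At the end, for the whole second after the job is handed in: The long arm, at rest, points at the tall post: its centre line passes within 15 mm of the post's centre (so it runs through the post). The cup stands upright in the middle of the wheel head (within 15 mm), and bowl, jar and pot are within 20 mm of where they stood (all of step 2 and distance between cup and axis_top below 0.015 m and angle between cup's own z axis and vertical below 0.15 rad and distance of each of bowl, jar, pot from where it was at the start of the episode below 0.02 m); the robot touches nothing.
It fails at once if the robot touches the cup (contact force between any of the fingers, the arm and cup above 0.5 N).
It fails at once if the cup is lifted, shifted or tipped on the wheel head (distance between cup and axis_top above 0.015 m or angle between cup's own z axis and vertical above 0.15 rad).
It fails at once if the bowl, jar or pot is moved (distance of any of bowl, jar, pot from where it was at the start of the episode above 0.02 m).
It also fails if it takes over 72 s, if anything falls off the work surface, if the arm or the gripper's body presses on something with over 40 N, if the wrist force passes 120 N, or if a joint passes its speed limit or range.

## Working session

There is one attempt and no reset: what is moved stays moved. The work goes in short steps, each a Python script; the robot and the scene stay as the last script left them, time stands still between calls to the robot, and variables do not carry over. Pictures are saved under pics/ and viewed, at most 10 in all, crops included, and the job is handed in when it is done.

```bash
mkdir -p pics; cat > h.py <<'E'
from cell import *
import numpy as np, cv2
def save(p,n): cv2.imwrite('pics/'+n, cv2.cvtColor(p['image'],cv2.COLOR_RGB2BGR))
def ray(p,u,v):
    K=np.array(p['camera_matrix']);V=np.array(p['view'])
    d=np.linalg.solve(K,[u,v,1.]); R=V[:3,:3]
    return -R.T@V[:3,3], R.T@d
def onz(p,u,v,z):
    o,d=ray(p,u,v); return o+d*(z-o[2])/d[2]
def proj(p,X):
    K=np.array(p['camera_matrix']);V=np.array(p['view'])
    c=V[:3,:3]@np.array(X)+V[:3,3]; c=K@c; return c[:2]/c[2]
E
python3 - <<'E'
from h import *
for n in ('top','scene'):
    p=read_camera(n); save(p,n+'0.png')
    print(n,onz(p,320,200,0).round(3))
    for t in ('pointer_tip','stand','cup','bowl','jar','pot','post_short_top','post_tall_top','wheel'):
        try:
            print(t,[(round(r['conf'],2),(np.array(r['rect'])*[640,400,640,400]).round(0).tolist()) for r in look_for(t,p)[:4]])
        except Exception as e: print(t,e)
print(state()['time'],state()['tcp_rot'])
E
```

```text
top [0.604 0.042 0.   ]
pointer_tip [(0.91, [350.0, 224.0, 68.0, 77.0])]
stand [(0.59, [353.0, 226.0, 67.0, 80.0])]
cup [(0.84, [316.0, 294.0, 36.0, 33.0]), (0.64, [399.0, 289.0, 28.0, 32.0])]
bowl [(0.7, [330.0, 135.0, 35.0, 34.0])]
jar [(0.68, [261.0, 258.0, 26.0, 22.0])]
pot [(0.77, [456.0, 235.0, 31.0, 31.0])]
post_short_top [(0.5, [271.0, 187.0, 21.0, 14.0]), (0.35, [260.0, 261.0, 29.0, 21.0])]
post_tall_top [(0.88, [408.0, 151.0, 24.0, 28.0]), (0.29, [328.0, 135.0, 32.0, 33.0])]
wheel [(0.56, [349.0, 224.0, 69.0, 80.0])]
scene [0.493 0.059 0.   ]
pointer_tip [(0.78, [280.0, 199.0, 61.0, 60.0])]
stand [(0.82, [282.0, 205.0, 60.0, 72.0]), (0.67, [292.0, 279.0, 31.0, 34.0])]
cup [(0.8, [323.0, 163.0, 23.0, 30.0]), (0.74, [281.0, 199.0, 25.0, 30.0]), (0.72, [263.0, 161.0, 24.0, 24.0])]
bowl [(0.86, [293.0, 279.0, 33.0, 34.0])]
jar [(0.78, [365.0, 186.0, 18.0, 24.0]), (0.22, [207.0, 189.0, 25.0, 34.0])]
pot [(0.66, [207.0, 190.0, 25.0, 30.0])]
post_short_top [(0.77, [355.0, 246.0, 14.0, 14.0])]
post_tall_top [(0.98, [219.0, 250.0, 22.0, 34.0])]
wheel [(0.57, [279.0, 199.0, 55.0, 61.0])]
1.0 [-3.14158325e+00 -2.31268381e-05  2.69575040e+00]
```

```bash
python3 - <<'E'
import cv2
a=cv2.imread('pics/top0.png')[95:335,220:500]; cv2.imwrite('pics/top0c.png',cv2.resize(a,None,fx=2.5,fy=2.5,interpolation=cv2.INTER_CUBIC))
E
```

```text
(no output)
```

View pics/top0c.png

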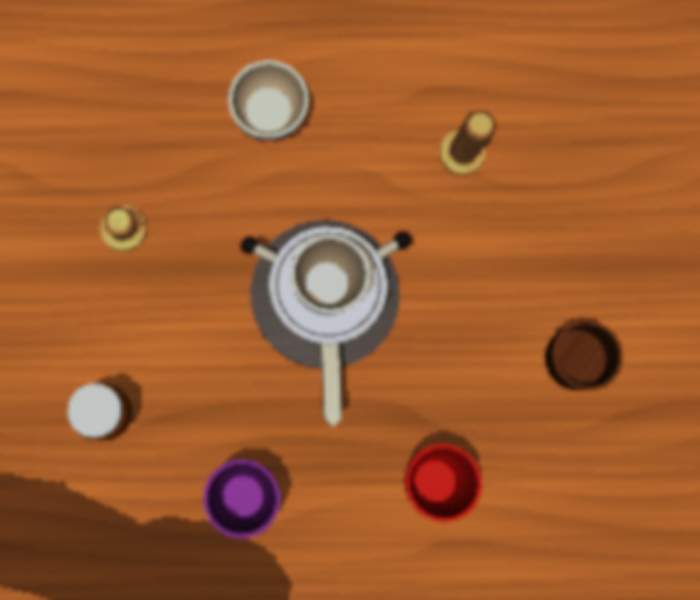

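View pics/scene0.png

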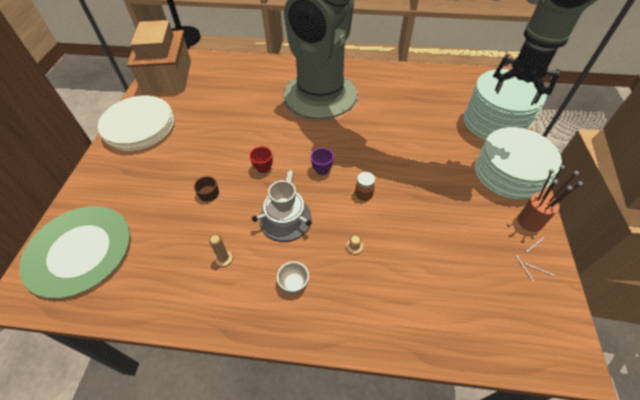

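The top view shows the turntable with its white cup at crop (328,280), full image (351,207). Its arm points down to (334,424), and the short post is at left (119,221) with the tall post at right (480,124). Cup candidates in full-image pixels:
- White cup on the wheel (351,207): this is the one meant.
- Purple cup (317,294) and red cup (397,288): these are decoys.

The crop confirms this choice. Next I'll compute positions and check reach.

```bash
cat >> h.py <<'E'
def circ(p,c,r,z,n=24): return [proj(p,[c[0]+r*np.cos(a),c[1]+r*np.sin(a),z]) for a in np.linspace(0,2*np.pi,n)]
def arcpose(A,th,yo,r,z): # th rad
    return [A[0]+r*np.cos(th),A[1]+r*np.sin(th),z],[np.pi,0,(th+yo+np.pi)%(2*np.pi)-np.pi]
E
python3 - <<'E'
from h import *
p=read_camera('top'); s=read_camera('scene')
c=lambda u,v:(220+u/2.5,95+v/2.5)
A=onz(p,*c(328.5,285),.072); tip=onz(p,*c(334,425),.059)
S=onz(p,*c(119.5,221),.045); T=onz(p,*c(480,124.5),.110)
Sf=onz(p,*c(123.5,228),.004); Tf=onz(p,*c(463,152),.004); St=onz(p,*c(325,294),.0)
b1=onz(p,*c(249,245),.059); b2=onz(p,*c(403,240),.059)
print('A',A,'tip',tip,np.hypot(*(tip-A)[:2]),'S',S,Sf,'T',T,Tf,'stand',St,'balls',b1,b2)
A2=(b1[:2]+b2[:2]+tip[:2]*94/133)/3; print('A from spokes',A2)
for X in (S,T): print(np.hypot(*(X-A)[:2]), np.degrees(np.arctan2(*(X-A)[1::-1])))
print('arm',np.degrees(np.arctan2(*(tip-A)[1::-1])))
img=s['image'].copy()
for q,col in ((circ(s,A,.056,.072),(255,0,0)),(circ(s,S,.015,.045),(0,255,0)),(circ(s,T,.015,.11),(0,0,255)),([proj(s,tip)],(255,0,255))):
    for x in q: cv2.circle(img,tuple(int(v) for v in np.round(x)),0,col,-1)
cv2.imwrite('pics/ov.png',cv2.resize(img[150:300,180:400,::-1],None,fx=3.5,fy=3.5,interpolation=cv2.INTER_NEAREST))
for yo in range(-180,180,30):
    L=[]
    for d in range(-40,206,15):
        pos,o=arcpose(A,np.radians(d),np.radians(yo),.105,.129); q=inverse_kinematics(pos,o); L.append('.' if q is None else '#')
    print(yo,''.join(L))
E
```

```text
A [ 0.57032191 -0.03287873  0.072     ] tip [ 0.43927972 -0.03660953  0.059     ] 0.13109527885747516 S [0.63896502 0.16920545 0.045     ] [0.63980021 0.1702068  0.004     ] T [ 0.7150355  -0.17447374  0.11      ] [ 0.71597612 -0.17612186  0.004     ] stand [ 0.57129495 -0.03312267  0.        ] balls [0.61163001 0.0423155  0.059     ] [ 0.61532564 -0.10596828  0.059     ]
A from spokes [ 0.51247467 -0.0298424 ]
0.21342421207198015 71.23861537168919
0.20246276190701534 -44.37593740961931
arm -178.36921704861228
-180 #################
-150 #################
-120 #################
-90 #################
-60 #################
-30 #################
0 #################
30 #################
60 #################
90 #################
120 #################
150 #################
```

View pics/ov.png

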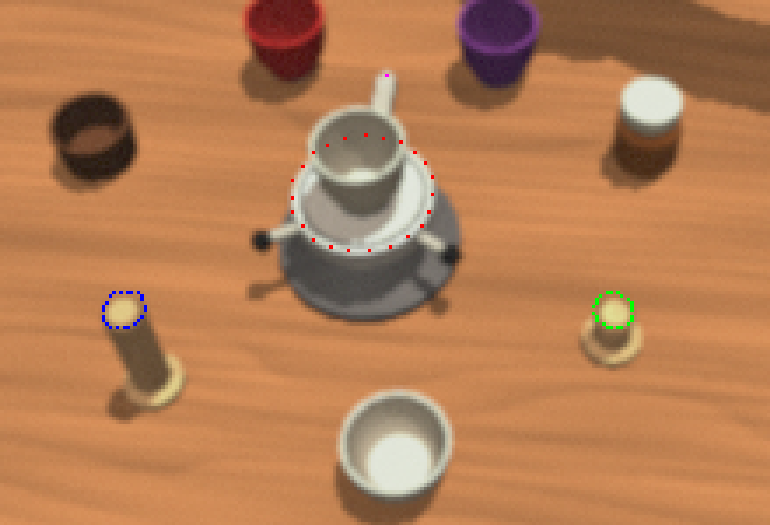

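The overlay matches the scene camera: the head outline falls at crop (363,193), and the posts and pointer tip line up too. Next I'll close the gripper, move above the start point and check joint continuity along the arc.

```bash
cat >> h.py <<'E'
A=np.array([.5705,-.033]); S=np.array([.6392,.1697]); T=np.array([.7153,-.175])
R=.107; Z=.128
E
python3 - <<'E'
from h import *
gripper_to(0.0)
pos,o=arcpose(A,np.radians(210),0,R,.28)
best=None
for yo in range(-180,180,30):
    Q=[]
    for d in range(-40,215,15):
        a,b=arcpose(A,np.radians(d),np.radians(yo),R,Z); Q.append(inverse_kinematics(a,b))
    Q=np.array(Q); print(yo,'maxstep',abs(np.diff(Q,axis=0)).max(0).round(2),'j7',Q[::4,6].round(2),'j5',Q[::8,4].round(2))
print(state()['time'])
E
```

```text
-180 maxstep [0.96 0.43 1.58 0.12 1.64 0.43 4.63] j7 [ 1.06  1.72  2.42 -1.38 -0.65] j5 [-0.15  0.38 -0.57]
-150 maxstep [0.92 0.41 1.59 0.11 1.62 0.4  4.76] j7 [ 1.48  2.16 -1.99 -1.41 -0.23] j5 [-0.02 -1.25 -0.46]
-120 maxstep [1.33 0.42 2.5  0.11 2.39 0.5  4.38] j7 [ 1.91  2.11 -1.46 -0.88  0.19] j5 [ 0.1  -1.25 -0.35]
-90 maxstep [1.31 0.37 2.5  0.08 2.39 0.52 4.43] j7 [ 2.34 -1.99 -1.42 -0.41  0.6 ] j5 [ 0.22 -0.62 -0.24]
-60 maxstep [0.17 0.33 0.56 0.07 0.53 0.38 0.25] j7 [-2.34 -1.47 -0.94  0.01  0.99] j5 [-1.23 -0.57 -0.1 ]
-30 maxstep [0.15 0.29 0.51 0.07 0.48 0.34 0.27] j7 [-1.81 -1.29 -0.49  0.42  1.41] j5 [-1.23 -0.49  0.01]
0 maxstep [0.15 0.27 0.47 0.07 0.45 0.31 0.28] j7 [-1.29 -0.83 -0.06  0.82  1.83] j5 [-1.23 -0.38  0.11]
30 maxstep [0.1  0.04 0.07 0.07 0.08 0.05 0.29] j7 [-1.07 -0.37  0.36  1.21  2.27] j5 [-0.76 -0.26  0.21]
60 maxstep [0.8  0.32 1.25 0.07 1.45 0.34 4.57] j7 [-0.62  0.07  0.78  1.6  -2.19] j5 [-0.67 -0.14 -1.16]
90 maxstep [0.85 0.31 1.31 0.07 1.54 0.32 4.48] j7 [-0.18  0.5   1.2   2.   -1.66] j5 [-0.56 -0.03 -1.16]
120 maxstep [0.88 0.29 1.33 0.08 1.54 0.28 4.51] j7 [ 0.25  0.92  1.58  2.41 -1.14] j5 [-0.44  0.14 -1.16]
150 maxstep [0.89 0.28 1.36 0.11 1.51 0.34 4.62] j7 [ 0.65  1.33  1.99 -1.91 -1.22] j5 [-0.29  0.27 -0.52]
1.8667
```

```bash
cat >> h.py <<'E'
def sweep(a,b,vel=.06,step=8):
    n=max(1,int(np.ceil(abs(b-a)/step)))
    for d in np.linspace(a,b,n+1)[1:]:
        pos,o=arcpose(A,np.radians(d),0,R,Z); move_linear(pos,vel,o)
def angS(X): return np.degrees(np.arctan2(*(X-A)[::-1]))
E
python3 - <<'E'
from h import *
pos,o=arcpose(A,np.radians(210),0,R,.28); movep(pos,o)
pos,o=arcpose(A,np.radians(210),0,R,Z); move_linear(pos,.12)
print(state()['position'],state()['joint_positions'],state()['force'],state()['time'])
sweep(210,angS(S)+17)
print(state()['force'],state()['time'],state()['position'],angS(S),angS(T))
p=read_camera('top'); save(p,'t1.png')
cv2.imwrite('pics/t1c.png',cv2.resize(p['image'][120:300,230:470,::-1],None,fx=3,fy=3,interpolation=cv2.INTER_CUBIC))
E
```

```text
[ 0.47812017 -0.08652903  0.12850918] [-0.03588745  0.59672963  0.12317186  2.09492836 -0.15697487  0.45743465
  2.30155493] [ 0.30577554  0.13692202 -0.85405618] 5.7083
[-0.52880454 -0.26931929 -0.02313441] 11.8417 [0.57329598 0.07371166 0.12791708] 71.27722019066921 -44.44064474930877
```

View pics/t1c.png

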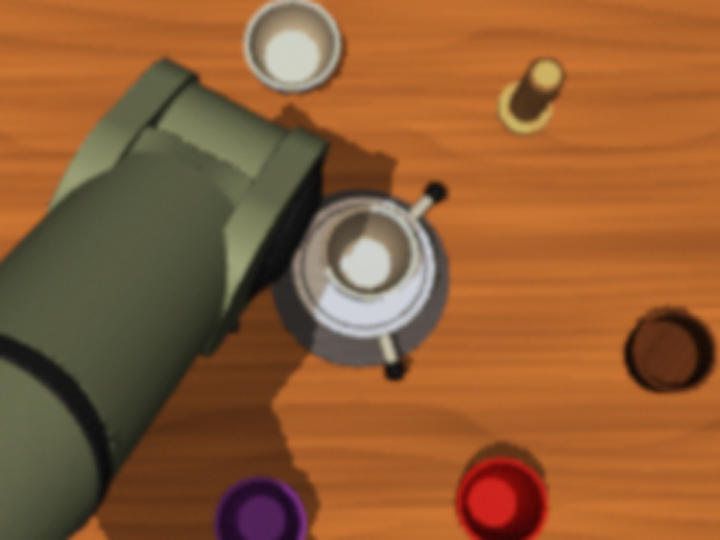

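Both black balls are visible at crop (435,191) and (394,370), so I can compute the wheel angle from them.

```bash
cat >> h.py <<'E'
def balls(p,th):
    """refine arm angle (deg) by matching dark ball ends near guess th; returns estimates per spoke"""
    g=cv2.GaussianBlur(p['image'].max(2).astype(float),(0,0),1.2); out=[]
    for s in (120,-120):
        L=[]
        for d in np.arange(-14,14.1,.5):
            a=np.radians(th+s+d)
            L.append((g[tuple(np.round(proj(p,[A[0]+.089*np.cos(a),A[1]+.089*np.sin(a),.059])).astype(int)[::-1])],th+d))
        m=min(L)[0]; out.append((round(m),round(np.mean([t for v,t in L if v<m+15]),1)))
    return out
E
python3 - <<'E'
from h import *
p=read_camera('top')
for s,(u,v) in ((120,(394,370)),(-120,(435,191))):
    X=onz(p,230+u/3,120+v/3,.059)[:2]; print(angS(X)-s, np.hypot(*(X-A)))
print(balls(p,75),angS(S))
E
```

```text
-284.22663385438784 0.08369468193300389
77.08709168485655 0.08590655265558561
[(63, np.float64(76.2)), (44, np.float64(78.0))] 71.27722019066921
```

```bash
python3 - <<'E'
from h import *
sweep(angS(S)+17,angS(S)+11.8,.03,3); pause(1.3)
p=read_camera('top'); print(balls(p,71),angS(S),state()['time'],state()['position'])
w=read_camera('scene'); cv2.imwrite('pics/s2.png',cv2.resize(w['image'][120:300,180:420,::-1],None,fx=3,fy=3,interpolation=cv2.INTER_CUBIC))
E
```

```text
[(61, np.float64(70.2)), (46, np.float64(72.2))] 71.27722019066921 13.9083 [0.58342414 0.07326515 0.12800464]
```

View pics/s2.png

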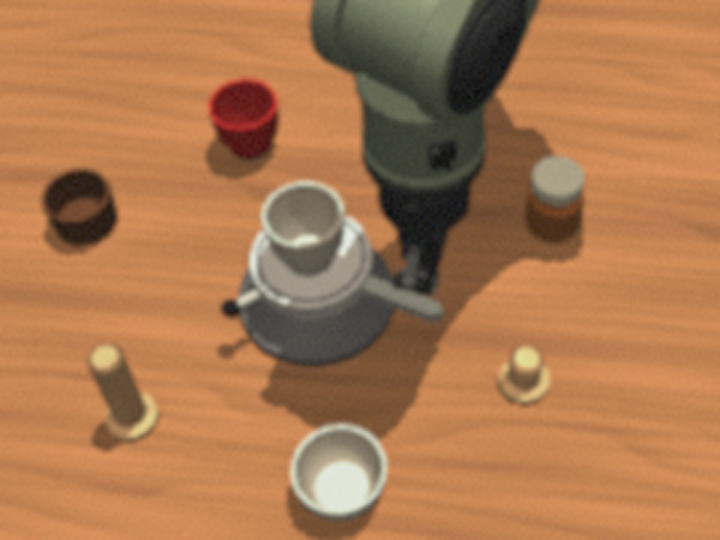

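In the picture, the arm tip at crop (440,310) points at the short post, whose foot is at (525,380), and the finger is behind the arm. I'll cross-check the tip angle, and go on only if it agrees.

```bash
python3 - <<'E'
from h import *
w=read_camera('scene'); X=onz(w,180+440/3,120+309/3,.061)[:2]; e=angS(X); print('tip angle',e,np.hypot(*(X-A)))
if abs(e-angS(S))<3:
    sweep(angS(S)+11.8,angS(T)+17)
    p=read_camera('top'); print('balls',balls(p,angS(T)+5))
    w=read_camera('scene'); print('t',state()['time'],state()['force'])
    cv2.imwrite('pics/s3.png',np.hstack([cv2.resize(i['image'][r0:r0+180,c0:c0+200,::-1],None,fx=2,fy=2,interpolation=cv2.INTER_CUBIC) for i,r0,c0 in ((w,120,190),(p,120,250))]))
E
```

```text
tip angle 72.2514277591583 0.13064952220214215
balls [(74, np.float64(-29.4)), (67, np.float64(-39.2))]
t 19.5917 [-0.41796173  0.15340592 -0.40306474]
```

```bash
ls pics
```

```text
ov.png
s2.png
s3.png
scene0.png
t1.png
t1c.png
top0.png
top0c.png
```

View pics/s3.png

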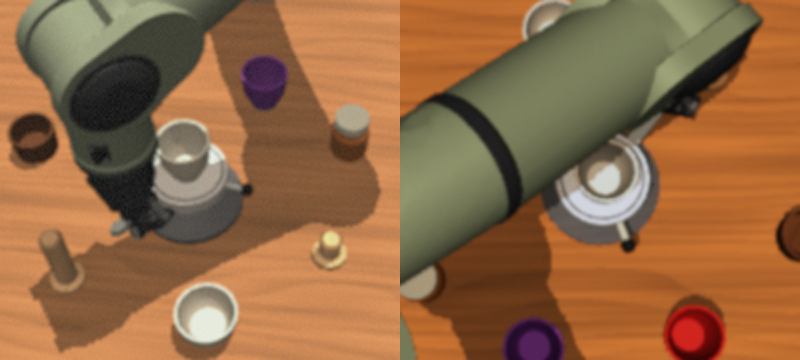

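The arm tip shows at left crop (120,228), just short of the tall post, and the cup is centred. One ball is hidden under the robot in the top view. I'll make the final push, back off, lift and verify.

```bash
python3 - <<'E'
from h import *
t=angS(T)
sweep(t+17,t+11.8,.03,3); pause(.6)
sweep(t+11.8,t+28)
pos,o=arcpose(A,np.radians(t+28),0,R,.30); move_linear(pos,.15)
movep([.42,.45,.32],o)
p=read_camera('top'); print('balls',balls(p,t),'target',t,state()['time'],state()['force'])
cv2.imwrite('pics/t4.png',cv2.resize(p['image'][95:335,220:500,::-1],None,fx=2.5,fy=2.5,interpolation=cv2.INTER_CUBIC))
E
```

```text
balls [(34, np.float64(-44.9)), (58, np.float64(-43.7))] target -44.44064474930877 25.1667 [ 0.12514359 -0.61555715  0.16010006]
```

View pics/t4.png

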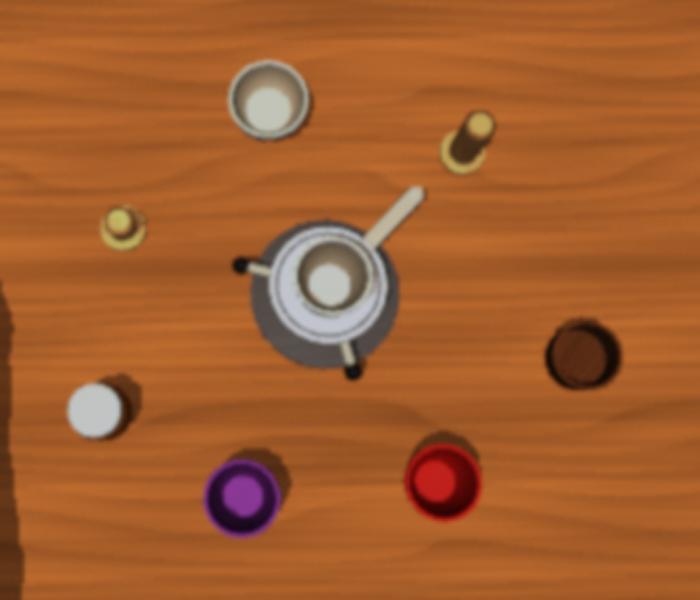

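The arm (tip at 420,190) points at the tall post (foot at 463,152). The cup is centred, and the bowl, jar and pot haven't moved.

```bash
python3 -c "
from cell import *
print(job_done())"
```

```text
the job is handed in; nothing more can be done
None
```

I handed the job in: the long arm rested at the short post for over a second, then stopped at the tall post (within about 1° by camera), with the cup upright in the middle of the wheel head and the bowl, jar and pot where they stood; no verdict came back.

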